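# Point-and-check before a comparison

## Robot

A 7-joint arm with a two-finger parallel gripper is mounted at the origin on the work surface. World frame = base frame: x ahead of the robot, y to its left, z up, the work surface at z = 0. Lengths are in mm, angles in rad, forces in N, time in s.
With the tool pointing down it reaches from about 400 to 875 mm from the base axis. Payload 4.4 kg.
Tool frame: the origin (TCP) lies between the finger pads, 19 mm behind the fingertips; this is the grasp point; z points along the fingers, y is the line along which they close (so a half turn about z gives the same grasp; the last joint's range is limited). The gripper opens to 85 mm and grips with 20 to 120 N. Pads are 22 mm wide; open, the fingers measure 114 mm over their backs; the gripper's body (76 mm by 85 mm) begins 54 mm behind the grasp point. The pads swing forward as they close: fully open they stand 13 mm farther back than shut.
Start: joints at [-1.209, 0.628, 0.038, 1.517, -0.027, 0.996, -0.02], TCP at [269.645, 591.447, 250.013] pointing down, gripper open.
Joint ranges: [-3.06, 3.06], [-0.37, 2.12], [-1.25, 1.32], [0.18, 2.47], [-1.1, 4.24], [0.23, 1.98], [-2.94, 2.94]. Speed limits (rad/s): [2.57, 2.57, 3.14, 3.14, 3.14, 3.14, 3.14].

## Interface

Orientations are given as [roll, pitch, yaw] about the fixed x, y, z axes, in that order (R = Rz(yaw) Ry(pitch) Rx(roll)).
In Python, from cell import monitor, viewer, workorder gives the robot as it stands.
- The arm moves only by the tool arm_command, never from a script. Its argument "series" is one flat list of numbers, 5 for each row, row after row: the opening in per cent of the stroke, from 0 (shut) to 100 (fully open), then the shift along the tool's x, y, z in cm, then the turn about the tool's z in degrees. In form: [claw, x, y, z, roll, claw, x, y, z, roll, ...]. A call has exactly 5 rows; each row is the pose to reach, as a shift and turn from the pose commanded when the call began, along the tool's axes at that moment; what a row does not reach only later rows make up. A row lasts 1/12 s, in which the tool goes at most 41.7 mm and 7.16 degrees, less where a joint would pass 70% of its speed; a pose out of reach is approached as far as the arm can. A call with a gripper value outside its range is refused whole. The fingers move at their own pace and stop on an object; the grip force is fixed at half the most. Time passes only in rows, so rows that repeat a pose let the fingers close, or fill a call up. It gives the time, the measured TCP pose, the force, the opening and the grip force at its end, in the units of the state.
- monitor.read_state(): the state, without advancing time (a new reading comes with each control period).
- viewer.get_image(name): name is "side" or "top" or "wrist"; returns (picture, depth): 420x560x3 uint8, red, green, blue; 420x560 float32, mm along the optical axis (not along the pixel's ray), 0 where there is no reading.
- viewer.camera_model(name): a dict with "mtx" (3x3 intrinsics, pixels), "R" (3x3) and "t" (3): a world point X has camera coordinates R X + t. Camera axes: x right, y down, z forward; pixel columns grow to the right and rows downward; lengths in mm; the calibration is good to about 2 mm. A picture is of the moment at which its call begins: read the wrist's pose just before it. camera_model takes no time and is no camera call; for the wrist camera it gives the pose at the moment of the call.
- workorder.finish_job(): hands the job in; it is judged then, once.
The state is a dict: "clock": time; "qpos": joint angles; "qd": joint speeds; "tau": joint torques, N m; "eef_pos": TCP position; "tool_rot": TCP orientation; "force": force on the tool from outside, world axes, zero at the start; "torque": the same for the moment, N m; "width": finger opening in mm; "gripper_force": force on a finger pad.
Only numpy, scipy, OpenCV 4.12 (cv2) and the standard library are available. Lean on these libraries where they do the work, as an engineer would, in place of code of your own. Each camera call takes 0.05 s, during which the arm holds its last target. There are 200 camera calls.

## Task

Do the point-and-check before comparing two resistance standards: with the fingers pointing down, point at the middle of the tall slim standard from just above it (a few centimetres at most) for about two seconds, then in the same way at the low wide standard. Then push the toggle lever on the switch box fully over to its far side, away from you, and draw clear. Touch none of the four standards, point at neither of the other two (pass well above them), leave the zero button alone and do not disturb the other things on the bench.

Things in the scene. Friction and masses are not known exactly. Their poses are not given: they have to be found in the camera images.
- tall_standard: the tall slim resistance standard: upright round can, 54 mm diameter, 120 mm high over its posts, grey metal, black lid, two brass posts standing 16 mm above the lid. Stands loose on the bench; may have any yaw. Origin: centre of its underside, z up. 
- tall_standard_top (a point): point on the axis of the tall standard, level with the tops of its posts (120 mm above its underside, nothing of it is higher)
- squat_standard: the low, wide resistance standard: round can, 90 mm diameter, 65 mm high over its posts, grey metal, black lid, two brass posts standing 16 mm above the lid. Stands loose on the bench; may have any yaw. Origin: centre of its underside, z up. 
- squat_standard_top (a point): point on the axis of the squat standard, level with the tops of its posts (65 mm above its underside, nothing of it is higher)
- medium_standard: bystander: middling round can, 72 mm diameter, 90 mm high over its posts, grey metal, black lid, two brass posts standing 16 mm above the lid. Stands loose on the bench; may have any yaw. Origin: centre of its underside, z up. 
- medium_standard_top (a point): point on the axis of the medium standard, level with the tops of its posts
- square_standard: bystander: square can, 70 x 70 mm, 80 mm high over its posts, grey metal, black lid, two brass posts standing 16 mm above the lid. Stands loose on the bench; may have any yaw. Origin: centre of its underside, z up. 
- square_standard_top (a point): point on the axis of the square standard, level with the tops of its posts
- switch_box: cream switch box fixed to the bench, 160 x 160 mm, top at 50 mm, carrying the toggle lever. Origin: centre of its underside; x points away from the operator side, z up. In its frame the lever pivots at x 0, y +35, z 72 mm on a grey block (70 mm along x, 50 mm along y, top at z 75 mm; pivot drum up to z 85 mm)
- lever_tip (a point): centre of the black ball (26 mm diameter) at the end of the toggle lever, 55 mm from the pivot; the lever's rod is 10 mm thick; the ball is 120 mm above the bench at either end of the swing, 127 mm at mid swing
- lever (a joint): toggle lever angle, rad: 0 leans 0.5 rad towards the operator (-x of the box), 0.5 upright, 1.0 = stop, leaning 0.5 rad away (+x of the box). It turns in the box's x-z plane, stays where it is left, and takes about 1.5 N at the ball to move
- zero_button (a joint): push-in of the spring-loaded round black zero button, m: 0 = up, 0.006 = fully down. 22 mm diameter, its top 68 mm above the bench, in the box frame at x +10 mm, y -50 mm. Not to be pressed
- screwdriver: bystander: loose orange-handled screwdriver, 170 mm long, 26 mm thick, lying on the bench. Origin at its middle on the underside, x towards the blade
- phone: bystander: loose flat black phone, 75 x 155 x 9 mm
- multimeter: bystander: loose black handheld multimeter, 170 x 85 x 38 mm high
- clamp_meter: bystander: loose clamp meter with a red ring jaw, about 200 x 90 x 30 mm high
There are look-alikes about, which are no part of the job. What is shaped like the squat_standard but green is not meant.

How it is judged:
By the outcome, as a careful person would: the job done as asked, in the order asked, and still so for the second after the job is handed in, with the robot touching nothing.
It also fails if it takes over 51 s, if anything falls off the work surface, if the arm or the gripper's body presses on something with over 40 N, if the wrist force passes 120 N, or if a joint passes its speed limit or range.

## Working session

There is one attempt and no reset: what is moved stays moved. The work goes in short steps, Python scripts to look and compute and a tool call to move; the robot and the scene stay as the last step left them, time stands still between calls to the robot, and variables do not carry over. Pictures are saved under pics/ and viewed, at most 10 in all, crops included, and the job is handed in when it is done.

Besides the shell and the picture viewer there is one more tool, called after "Emit:" as name(argument=value, ...), one argument or row to a line, values as JSON. arm_command: Moves the arm, as the interface text tells. Its arguments: {"type":"object","properties":{"series":{"type":"array","items":{"type":"number"}}},"required":["series"]}

```bash
mkdir -p pics; python3 - <<'E'
from cell import monitor, viewer
import cv2, numpy as np
s=monitor.read_state(); print(s)
for n in("top","side"):
    p,d=viewer.get_image(n); cv2.imwrite(f"pics/{n}0.png",p[:,:,::-1]); m=viewer.camera_model(n)
    np.savez(f"{n}0.npz",p=p,d=d,**m); print(n,m)
E
```

```text
{'clock': 0.0, 'qpos': array([-1.20878033,  0.62936439,  0.03841248,  1.51835596, -0.02700177,
        0.99628929, -0.02001125]), 'qd': array([-1.90192334e-04,  2.25334386e-04, -3.37922864e-04,  4.09682347e-04,
        8.25882203e-04, -8.71250973e-05,  9.38025350e-04]), 'tau': array([ 6.62151469e-04, -5.63403511e+01,  1.22611687e+00, -1.93447584e+01,
        1.09527804e-02,  1.01437731e-02,  1.19898621e-05]), 'eef_pos': array([269.39055272, 590.90783731, 249.08052324]), 'tool_rot': array([-3.13969269e+00,  6.97689345e-06,  2.71378856e+00]), 'force': array([ 0.42679252, -0.68719112, -0.29456038]), 'torque': array([ 0.01036408, -0.01121284,  0.00243977]), 'gripper_force': 0.0, 'width': 85.3443835934088}
top {'mtx': array([[400.91558221,   0.        , 278.98252895],
       [  0.        , 400.91558221, 205.63835696],
       [  0.        ,   0.        ,   1.        ]]), 'R': array([[-5.48386406e-04, -9.99999843e-01,  1.17718099e-04],
       [-9.97189956e-01,  5.38026928e-04, -7.49126311e-02],
       [ 7.49125560e-02, -1.58468374e-04, -9.97190094e-01]]), 't': array([  13.90078042,  601.2026949 , 1100.82092136])}
side {'mtx': array([[534.04463877,   0.        , 283.42754255],
       [  0.        , 534.04463877, 218.66269029],
       [  0.        ,   0.        ,   1.        ]]), 'R': array([[ 0.75958543, -0.65031922,  0.0107181 ],
       [-0.42202492, -0.50533842, -0.75268057],
       [ 0.49489891,  0.56720189, -0.65829863]]), 't': array([-425.52720897,  316.25057245,  991.03640804])}
```

View pics/top0.png

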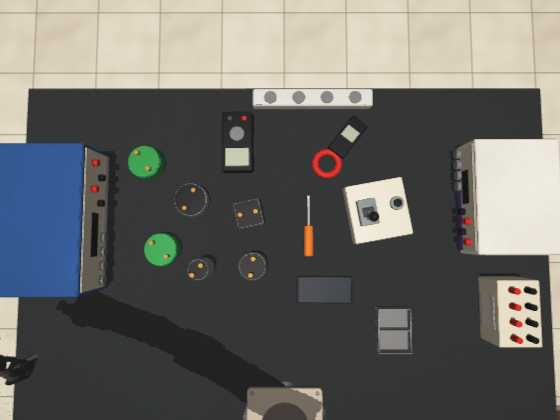

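View pics/side0.png

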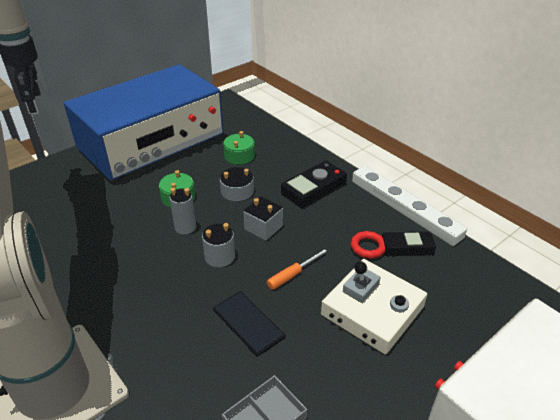

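The top picture shows the tall standard at (199,269), medium (252,266), squat (190,200), square (248,213), green decoys at (145,162) and (160,250), and the switch box at (378,210) with its ball at (373,216) and button at (397,203). The side picture confirms the heights, and that the lever leans towards the operator. Next I measure them.

```bash
cat > h.py <<'E'
import numpy as np, cv2
def cloud(n):
    f=np.load(n); p,d,K,R,t=f['p'],f['d'],f['mtx'],f['R'],f['t']
    v,u=np.mgrid[:420,:560]
    c=np.stack([(u-K[0,2])/K[0,0]*d,(v-K[1,2])/K[1,1]*d,d],-1)
    X=(c-t)@R; X[d==0]=np.nan
    return p,X
E
python3 - <<'E'
from h import *
p,X=cloud('top0.npz'); z=X[...,2]
def box(n,u,v,r,lo,hi):
    s=np.zeros(z.shape,bool); s[v-r:v+r,u-r:u+r]=1
    m=s&(z>lo)&(z<hi)
    P=X[m]; (c,rad)=cv2.minEnclosingCircle(P[:,:2].astype(np.float32))
    print(n,len(P),'mean',P.mean(0).round(1),'circ',np.round(c,1),round(rad,1),'zmed',np.median(P[:,2]).round(1))
    return P
for n,u,v,r,lo,hi in[('tall',199,268,14,94,114),('tallposts',199,268,14,113,130),('squat',190,200,20,40,56),('squatposts',190,200,20,58,75),('med',252,266,17,64,82),('sq',248,213,18,54,72),('green1',160,250,20,40,80),('ball',373,216,10,108,150),('button',397,203,9,60,80)]:
    try: box(n,u,v,r,lo,hi)
    except Exception as e: print(n,e)
P=box('boxtop',378,210,42,44,56)
print(cv2.minAreaRect(P[:,:2].astype(np.float32)))
P=box('block',370,212,22,68,79); print(cv2.minAreaRect(P[:,:2].astype(np.float32)))
# highest things
print('grid max z cloud', np.nanmax(z[150:300,100:430]))
p2,X2=cloud('side0.npz'); z2=X2[...,2]
def side(n,m):
    P=X2[m]; c,r=cv2.minEnclosingCircle(P[:,:2].astype(np.float32)); print('side',n,len(P),P.mean(0).round(1),np.round(c,1),round(r,1))
def w(u,v,r):
    s=np.zeros(z.shape,bool); s[v-r:v+r,u-r:u+r]=1; return s
side('ball',w(361,268,10)&(z2>108)); side('tall',w(181,195,18)&(z2>96)&(z2<112)); side('squat',w(237,178,20)&(z2>42)&(z2<56))
E
```

```text
tall 306 mean [431.9 223.7 103.3] circ [431.3 225.4] 26.8 zmed 103.7
tallposts 39 mean [431.1 225.2 119.4] circ [431.7 225.5] 21.2 zmed 119.8
squat 801 mean [617.6 258.6  48.7] circ [618.2 259.7] 45.1 zmed 48.8
squatposts 32 mean [617.6 259.2  64.6] circ [617.6 259.4] 32.6 zmed 64.5
med 538 mean [437.6  86.5  73.8] circ [437.1  86.9] 35.8 zmed 74.1
sq 632 mean [578.4  98.4  63.6] circ [578.7  97.7] 47.4 zmed 63.9
green1 854 mean [481.6 336.6  49.3] circ [481.6 338. ] 45.0 zmed 48.9
ball 86 mean [ 566.5 -223.9  133.1] circ [ 567.  -225.4] 13.0 zmed 134.0
button 144 mean [ 606.4 -302.8   66.1] circ [ 606.7 -303.8] 18.9 zmed 64.1
boxtop 2708 mean [ 587.4 -258.8   50.3] circ [ 588.2 -256.4] 110.6 zmed 50.4
((588.2936401367188, -256.9310302734375), (159.9893798828125, 160.2350616455078), 10.35995101928711)
block 318 mean [ 584.4 -217.8   74.9] circ [ 582.1 -222. ] 40.4 zmed 74.9
((581.9683837890625, -222.26885986328125), (69.8255386352539, 50.2921257019043), 9.580439567565918)
grid max z cloud 139.88137894281172
side ball 134 [ 562.4 -228.6  131.3] [ 565.1 -226.5] 12.9
side tall 263 [426.5 219.7 103. ] [430.3 225.6] 28.7
side squat 548 [613.6 253.8  48.6] [616.8 258.2] 46.6
```

Measured sizes and heights fit the given ones:
- **Tall standard:** centre (431.5, 225.5).
- **Squat standard:** centre (617.8, 259.3).
- **Switch box:** centre (588.3, -256.9), yaw about +10°. The lever pivot is near (582, -222).
- **Lever:** the ball is near (567, -225), so it starts part-way over, on the operator side.

First call: shut the fingers, turn the tool -24.5° so its axes line up with the world (x = -X, y = +Y), and travel half-way to the tall standard.

Emit:
arm_command(
  series=[0, -3.0, -2.66, 0, -5, 0, -6.0, -5.32, 0, -10, 0, -9.0, -8.0, 0, -15, 0, -12.0, -10.6, 0, -20, 0, -15.0, -13.3, 0, -24.5],
)

```text
clock: 0.52
eef_pos: [351.2, 406.3, 249.7]
tool_rot: [-3.141, -0.0, -3.137]
force: [0.9, 0.8, -0.6]
width: 25.8
gripper_force: 0.0
```

Emit:
arm_command(
  series=[0, -1.6, -3.65, 0, 0, 0, -3.2, -7.3, 0, 0, 0, -4.8, -10.95, 0, 0, 0, -6.4, -14.6, 0, 0, 0, -8.05, -18.25, 0, 0],
)

```text
clock: 0.93
eef_pos: [431.5, 223.7, 249.9]
tool_rot: [-3.141, -0.0, -3.142]
force: [-0.1, 0.1, -0.5]
width: 0.2
gripper_force: 0.0
```

Emit:
arm_command(
  series=[0, 0, 0, 2, 0, 0, 0, 0, 4, 0, 0, 0, 0, 6, 0, 0, 0, 0, 8, 0, 0, 0, 0, 8, 0],
)

```text
clock: 1.35
eef_pos: [429.2, 224.3, 166.9]
tool_rot: [-3.138, -0.006, 3.141]
force: [0.0, 0.1, -0.2]
width: 0.0
gripper_force: 0.0
```

Emit:
arm_command(
  series=[0, -0.1, 0.1, 0.5, 0, 0, -0.1, 0.1, 0.8, 0, 0, -0.1, 0.1, 0.8, 0, 0, -0.1, 0.1, 0.8, 0, 0, -0.1, 0.1, 0.8, 0],
)

```text
clock: 1.77
eef_pos: [432.8, 227.0, 162.8]
tool_rot: [3.141, 0.001, 3.141]
force: [0.5, 0.1, -0.5]
width: -0.5
gripper_force: 0.0
```

Emit:
arm_command(
  series=[0, 0, 0, 0, 0, 0, 0, 0, 0, 0, 0, 0, 0, 0, 0, 0, 0, 0, 0, 0, 0, 0, 0, 0, 0],
)

```text
clock: 2.18
eef_pos: [432.4, 226.7, 162.1]
tool_rot: [3.141, 0.0, 3.141]
force: [0.5, 0.3, 0.1]
width: 0.3
gripper_force: 0.0
```

Emit:
arm_command(
  series=[0, 0, 0, 0, 0, 0, 0, 0, 0, 0, 0, 0, 0, 0, 0, 0, 0, 0, 0, 0, 0, 0, 0, 0, 0],
)

```text
clock: 2.6
eef_pos: [432.4, 226.7, 162.0]
tool_rot: [-3.142, -0.0, 3.141]
force: [0.1, -0.5, -0.5]
width: -0.0
gripper_force: 0.0
```

Emit:
arm_command(
  series=[0, 0, 0, 0, 0, 0, 0, 0, 0, 0, 0, 0, 0, 0, 0, 0, 0, 0, 0, 0, 0, 0, 0, 0, 0],
)

```text
clock: 3.02
eef_pos: [432.4, 226.7, 162.0]
tool_rot: [3.142, -0.0, 3.141]
force: [0.1, -0.2, -0.3]
width: -0.1
gripper_force: 0.0
```

Emit:
arm_command(
  series=[0, 0, 0, 0, 0, 0, 0, 0, 0, 0, 0, 0, 0, 0, 0, 0, 0, 0, 0, 0, 0, 0, 0, 0, 0],
)

```text
clock: 3.43
eef_pos: [432.4, 226.7, 162.0]
tool_rot: [-3.142, -0.0, 3.141]
force: [-0.2, -0.8, 0.3]
width: 0.3
gripper_force: 0.0
```

Emit:
arm_command(
  series=[0, 0, 0, 0, 0, 0, 0, 0, 0, 0, 0, 0, 0, 0, 0, 0, 0, 0, 0, 0, 0, 0, 0, 0, 0],
)

```text
clock: 3.85
eef_pos: [432.4, 226.7, 162.0]
tool_rot: [3.142, 0.0, 3.141]
force: [0.8, -0.4, -0.0]
width: 0.1
gripper_force: 0.0
```

Emit:
arm_command(
  series=[0, 0, 0, 0, 0, 0, 0, 0, 0, 0, 0, 0, 0, -2, 0, 0, 0, 0, -4, 0, 0, 0, 0, -6, 0],
)

```text
clock: 4.27
eef_pos: [432.0, 226.5, 222.5]
tool_rot: [-3.141, -0.001, 3.141]
force: [-0.5, 0.4, -0.7]
width: 0.4
gripper_force: 0.0
```

Emit:
arm_command(
  series=[0, -3.7, 0.65, 0, 0, 0, -7.4, 1.3, 0, 0, 0, -11.1, 1.95, 0, 0, 0, -14.8, 2.6, 0, 0, 0, -18.5, 3.3, 0, 0],
)

```text
clock: 4.68
eef_pos: [619.0, 259.6, 222.1]
tool_rot: [-3.141, 0.0, 3.141]
force: [1.1, -0.1, 0.1]
width: -0.1
gripper_force: 0.0
```

Emit:
arm_command(
  series=[0, 0, 0, 2.5, 0, 0, 0, 0, 5, 0, 0, 0, 0, 7.5, 0, 0, 0, 0, 10, 0, 0, 0, 0, 10, 0],
)

```text
clock: 5.1
eef_pos: [613.8, 258.0, 116.5]
tool_rot: [-3.137, -0.009, 3.142]
force: [-0.8, 0.8, -0.8]
width: 0.3
gripper_force: 0.0
```

Emit:
arm_command(
  series=[0, 0, 0, 0.5, 0, 0, 0, 0, 1.0, 0, 0, 0, 0, 1.5, 0, 0, 0, 0, 1.5, 0, 0, 0, 0, 1.5, 0],
)

```text
clock: 5.52
eef_pos: [617.8, 259.8, 107.8]
tool_rot: [3.141, 0.001, 3.141]
force: [0.3, 0.0, -0.0]
width: 0.2
gripper_force: 0.0
```

Emit:
arm_command(
  series=[0, 0, 0, 0, 0, 0, 0, 0, 0, 0, 0, 0, 0, 0, 0, 0, 0, 0, 0, 0, 0, 0, 0, 0, 0],
)

```text
clock: 5.93
eef_pos: [617.5, 259.7, 107.2]
tool_rot: [3.141, 0.0, 3.141]
force: [-0.5, -0.5, 0.7]
width: 0.2
gripper_force: 0.0
```

Emit:
arm_command(
  series=[0, 0, 0, 0, 0, 0, 0, 0, 0, 0, 0, 0, 0, 0, 0, 0, 0, 0, 0, 0, 0, 0, 0, 0, 0],
)

```text
clock: 6.35
eef_pos: [617.4, 259.6, 107.0]
tool_rot: [3.142, -0.0, 3.141]
force: [-0.8, -0.2, 0.3]
width: 0.5
gripper_force: 0.0
```

Emit:
arm_command(
  series=[0, 0, 0, 0, 0, 0, 0, 0, 0, 0, 0, 0, 0, 0, 0, 0, 0, 0, 0, 0, 0, 0, 0, 0, 0],
)

```text
clock: 6.77
eef_pos: [617.4, 259.6, 107.0]
tool_rot: [-3.142, -0.0, 3.141]
force: [0.2, -1.0, -0.7]
width: -0.2
gripper_force: 0.0
```

Emit:
arm_command(
  series=[0, 0, 0, 0, 0, 0, 0, 0, 0, 0, 0, 0, 0, 0, 0, 0, 0, 0, 0, 0, 0, 0, 0, 0, 0],
)

```text
clock: 7.18
eef_pos: [617.4, 259.6, 107.0]
tool_rot: [3.142, -0.0, 3.141]
force: [0.3, 0.2, -0.5]
width: 0.0
gripper_force: 0.0
```

Emit:
arm_command(
  series=[0, 0, 0, 0, 0, 0, 0, 0, 0, 0, 0, 0, 0, 0, 0, 0, 0, 0, 0, 0, 0, 0, 0, 0, 0],
)

```text
clock: 7.6
eef_pos: [617.4, 259.6, 107.0]
tool_rot: [-3.142, -0.0, 3.141]
force: [0.0, 0.2, -0.0]
width: 0.5
gripper_force: 0.0
```

Emit:
arm_command(
  series=[0, 0, 0, 0, 0, 0, 0, 0, 0, 0, 0, 0, 0, 0, 0, 0, 0, 0, 0, 0, 0, 0, 0, 0, 0],
)

```text
clock: 8.02
eef_pos: [617.4, 259.6, 107.0]
tool_rot: [3.142, -0.0, 3.141]
force: [-1.0, 1.0, 0.8]
width: 0.2
gripper_force: 0.0
```

Emit:
arm_command(
  series=[0, 0, 0, 0, 0, 0, 0, 0, -4, 0, 0, 0, 0, -8, 0, 0, 0, 0, -12, 0, 0, 0, 0, -16, 0],
)

```text
clock: 8.43
eef_pos: [617.1, 259.5, 268.7]
tool_rot: [-3.141, -0.0, 3.141]
force: [-0.1, 0.6, -0.4]
width: -0.1
gripper_force: 0.0
```

Emit:
arm_command(
  series=[0, -1.3, -3.9, -1, 0, 0, -2.6, -7.8, -1, 0, 0, -4.0, -11.7, -1, 0, 0, -5.3, -15.6, -1, 0, 0, -6.6, -19.5, -1, 0],
)

```text
clock: 8.85
eef_pos: [683.7, 62.7, 277.3]
tool_rot: [-3.142, 0.0, -3.142]
force: [0.6, 0.6, -0.1]
width: -0.0
gripper_force: 0.0
```

Emit:
arm_command(
  series=[0, 1.6, -3.0, 0, 0, 0, 3.1, -5.9, 0, 0, 0, 4.7, -8.9, 0, 0, 0, 6.2, -11.8, 0, 0, 0, 7.8, -14.8, 0, 0],
)

```text
clock: 9.27
eef_pos: [604.5, -84.5, 277.0]
tool_rot: [3.141, 0.0, -3.142]
force: [0.6, -0.6, -0.7]
width: -0.1
gripper_force: 0.0
```

Emit:
arm_command(
  series=[0, 1.6, -3.0, 0, -2.5, 0, 3.1, -5.9, 0, -5, 0, 4.7, -8.9, 0, -7.5, 0, 6.2, -11.8, 0, -10.2, 0, 7.8, -14.8, 0, -10.2],
)

```text
clock: 9.68
eef_pos: [526.5, -232.5, 277.2]
tool_rot: [3.142, 0.0, -2.961]
force: [-0.4, -0.5, 0.3]
width: 0.2
gripper_force: 0.0
```

Emit:
arm_command(
  series=[0, 0, 0, 0, 0, 0, 0, 0, 0, 0, 0, 0, 0, 0, 0, 0, 0, 0, 0, 0, 0, 0, 0, 0, 0],
)

```text
clock: 10.1
eef_pos: [528.1, -229.7, 277.0]
tool_rot: [3.141, 0.0, -2.961]
force: [-0.2, 0.2, -0.5]
width: 0.4
gripper_force: 0.0
```

Emit:
arm_command(
  series=[0, 0.5, -0.25, 3.5, 0, 0, 0.5, -0.25, 7, 0, 0, 0.5, -0.25, 10, 0, 0, 0.5, -0.25, 13, 0, 0, 0.5, -0.25, 15.2, 0],
)

```text
clock: 10.52
eef_pos: [522.4, -233.0, 122.6]
tool_rot: [3.14, -0.002, -2.962]
force: [0.2, -0.5, -0.7]
width: -0.0
gripper_force: 0.0
```

Emit:
arm_command(
  series=[0, 0, 0, 0, 0, 0, 0, 0, 0, 0, 0, 0, 0, 0, 0, 0, 0, 0, 0, 0, 0, 0, 0, 0, 0],
)

```text
clock: 10.93
eef_pos: [524.0, -235.0, 126.7]
tool_rot: [-3.14, 0.003, -2.964]
force: [0.3, -0.4, -0.1]
width: -0.1
gripper_force: 0.0
```

```bash
python3 - <<'E'
from cell import viewer
import cv2
p,d=viewer.get_image("side"); cv2.imwrite("pics/s1.png",cv2.resize(p[180:380,260:480,::-1],None,fx=3,fy=3))
E
```

```text
(no output)
```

View pics/s1.png

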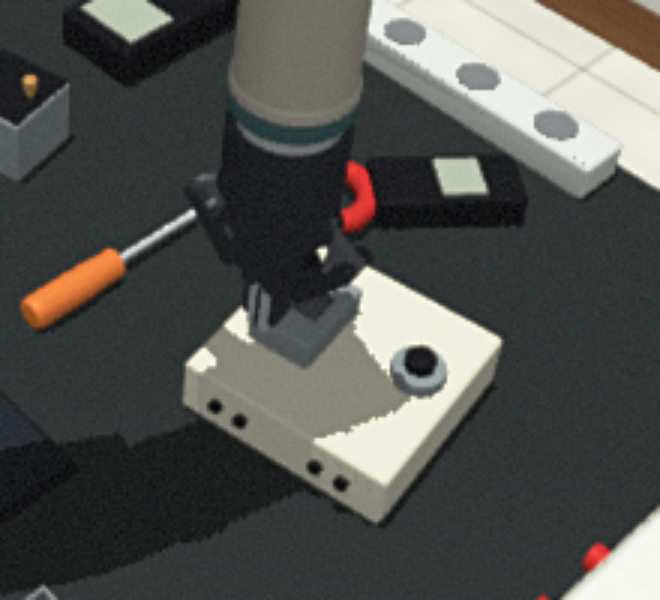

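The gripper hides the ball at about (300,290) in this crop; it hangs over the block's near side and nothing else is touched. Now I push along tool -x.

Emit:
arm_command(
  series=[0, -1, 0.15, 0.2, 0, 0, -2, 0.15, 0.2, 0, 0, -3, 0.15, 0.2, 0, 0, -4, 0.15, 0.2, 0, 0, -5, 0.15, 0.2, 0],
)

```text
clock: 11.4
eef_pos: [573.0, -224.1, 123.0]
tool_rot: [-3.142, -0.0, -2.963]
force: [-1.2, 0.2, 1.3]
width: -0.1
gripper_force: 0.7
```

Emit:
arm_command(
  series=[0, -0.3, 0, 0, 0, 0, -0.6, 0, 0, 0, 0, -0.9, 0, 0, 0, 0, -1.1, 0, 0, 0, 0, -1.2, 0, 0, 0],
)

```text
clock: 11.82
eef_pos: [583.3, -222.1, 122.7]
tool_rot: [3.141, -0.001, -2.964]
force: [-0.4, 0.1, -0.7]
width: -0.1
gripper_force: 0.7
```

Emit:
arm_command(
  series=[0, -0.1, 0, 0, 0, 0, -0.2, 0, 0, 0, 0, -0.3, 0, 0, 0, 0, -0.3, 0, 0, 0, 0, -0.3, 0, 0, 0],
)

```text
clock: 12.23
eef_pos: [585.1, -221.9, 122.8]
tool_rot: [3.141, -0.003, -2.964]
force: [-4.1, 0.1, 0.4]
width: 0.1
gripper_force: 2.6
```

Emit:
arm_command(
  series=[0, -0.1, 0, 0, 0, 0, -0.2, 0, 0, 0, 0, -0.2, 0, 0, 0, 0, -0.2, 0, 0, 0, 0, -0.2, 0, 0, 0],
)

```text
clock: 12.65
eef_pos: [585.3, -221.9, 122.7]
tool_rot: [3.14, -0.006, -2.965]
force: [-9.0, -0.7, 2.5]
width: 0.0
gripper_force: 4.5
```

Against the stop: the force rises with no motion, and the TCP is where I predicted. I back off, go up and draw clear.

Emit:
arm_command(
  series=[0, 1, 0, 0, 0, 0, 2.5, 0, 0, 0, 0, 4, 0, 0, 0, 0, 5.5, 0, -0.5, 0, 0, 6.5, 0, -3, 0],
)

```text
clock: 13.07
eef_pos: [522.2, -232.4, 150.6]
tool_rot: [3.139, -0.004, -2.964]
force: [0.4, 0.1, -0.0]
width: 0.2
gripper_force: 0.0
```

Emit:
arm_command(
  series=[0, 0, 0, -3.5, 0, 0, 0, 0, -7, 0, 0, 1, 0, -10.5, 0, 0, 3, 0, -14, 0, 0, 6, 0, -16, 0],
)

```text
clock: 13.48
eef_pos: [469.9, -243.4, 317.5]
tool_rot: [-3.136, 0.01, -2.96]
force: [0.5, -0.1, 1.4]
width: -0.1
gripper_force: 0.0
```

Emit:
arm_command(
  series=[0, 0, 0, 0, 0, 0, 0, 0, 0, 0, 0, 0, 0, 0, 0, 0, 0, 0, 0, 0, 0, 0, 0, 0, 0],
)

```text
clock: 13.9
eef_pos: [466.2, -242.8, 311.9]
tool_rot: [3.14, -0.001, -2.962]
force: [-0.3, 1.7, 0.8]
width: -0.2
gripper_force: 0.0
```

```bash
python3 - <<'E'
from cell import viewer,monitor
import cv2,numpy as np
for n in("side","top"):
    p,d=viewer.get_image(n); np.savez(n+'1.npz',p=p,d=d,**viewer.camera_model(n)); cv2.imwrite(f"pics/{n}2.png",p[:,:,::-1])
from h import *
for n in('side1.npz','top1.npz'):
    p,X=cloud(n); 
    m=(X[...,2]>110)&(X[...,2]<145)&(np.hypot(X[...,0]-582,X[...,1]+222)<50); P=X[m]
    print(n,len(P), P.mean(0) if len(P) else '', P.max(0) if len(P) else '')
print(monitor.read_state()['eef_pos'],monitor.read_state()['force'])
a=cv2.imread('pics/top0.png');b=cv2.imread('pics/top2.png');c=cv2.imread('pics/side2.png')
cv2.imwrite('pics/c.png',cv2.resize(np.hstack([b[80:320,100:430],c[130:370,130:460]]),None,fx=1.2,fy=1.2))
E
```

```text
side1.npz 135 [ 603.09326127 -220.93187993  126.06956033] [ 616.4711071  -207.65966402  135.56813911]
top1.npz 78 [ 607.2727351  -216.13786044  129.06191399] [ 618.12533878 -204.50550747  136.42599772]
[ 465.93804838 -242.96186744  311.96742087] [-0.08263541 -0.0083222  -0.12439653]
```

View pics/c.png

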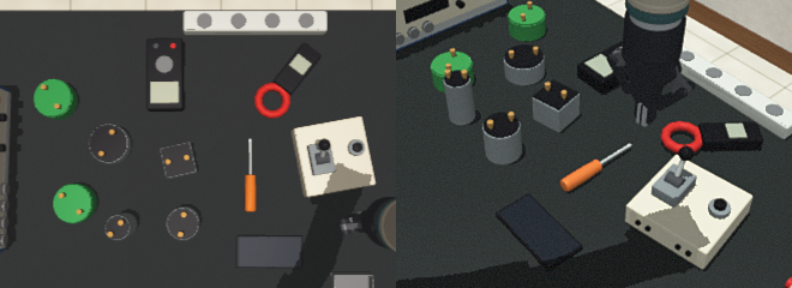

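The picture shows the lever leaning away, with its ball at about (325,145) in the top half and (685,153) in the side half. The measured ball, about (607,-217), matches the stop at (608,-218). Everything else stands where it was.

```bash
python3 -c "
from cell import workorder
print(workorder.finish_job())"
```

```text
the job is handed in; nothing more can be done
None
```

The job is done and handed in after about 14 s: I pointed at the tall standard and then the squat one from about 23 mm above, for over two seconds each. I then pushed the lever over to its far stop and drew the arm clear, and the final pictures show nothing else moved.

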